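# Put the scoop away and latch the bin's sliding guard

### The job

Lay the orange scoop flat, right way up, on the floor of the white bin's open bay (set it down, do not let it fall), then slide the bin's clear guard shut until its latch clicks home and holds it. Press with care: do not ram the guard on into the rubber stop behind the latch, and leave all the other things where they are.

Things in the scene. Friction and masses are not known exactly. Their poses are not given: they have to be found in the camera images.
- bin: White plastic bin, fixed; 230 mm along its x, 435 mm along its y (y = -190 to 245), rim 75 mm above the table. Origin on the table. Open bay: inside x = -95 to 95, y = 5 to 165 mm, floor 10 mm up. At y < 0 a closed deck, where the open guard is parked; the guard shuts towards the bin's +y. Grey keeper with red latch on the rail at x = 88 to 121, y = 150 to 252 mm, up to 130 mm above the table.
- bay (a point): Centre of the bay's floor, 85 mm along the bin's y from its origin and 10 mm above the table; axes as the bin's.
- guard (a joint): Opening of the sliding guard in m: 0 = nominally shut, 0.175 = fully open. Clear 5 mm blue-edged panel, 174 x 182 mm, top 83 mm above the table, about 2 N to slide. The keeper is screwed on up to 15 mm either side of its nominal place along y and this is not measured, so the latch drops at some opening between +0.018 and -0.012.
- tab (a point): Centre of the top of the guard's upright blue tab, 50 mm along the bin's x, 14 mm along y, 35 mm tall (from 83 to 118 mm above the table); it moves with the guard. The guard can be pushed by the tab's -y face or pinched by its two y faces.
- latch (a joint): Lift of the red spring latch in m: 0 = down, about 0.005 = riding on top of the guard's catch. For some 20 mm of travel the guard's ramp lifts it and the push needed rises to 7 to 11 N; then it rides level for 16 mm at about half that push, drops behind the catch (the click) and tugs the guard on by 1 to 2 mm. After that the guard cannot be drawn back.
- stop (a joint): Compression in m, along the bin's y, of the black rubber stop behind the latch. It is met about 3 mm after the opening at which the latch drops and gives 8 N per mm; squeezed more than 2.5 mm (20 N) it counts as rammed.
- scoop: Empty orange plastic scoop, 70 g, lying on the table. Origin under it; its x runs from the handle to the open mouth. Bowl: x = -5 to +60 mm, 48 mm wide, 32 mm high. Handle: x = -80 to -5 mm, 16 mm wide, from 18 to 32 mm above its underside, with a small foot down to the underside at x = -78 to -68 mm.
- scoop_grip (a point): Point in the middle of the scoop's handle to grip it by: 25 mm behind the scoop's origin, 25 mm above its underside; grip across the 16 mm width.
- bin_lid: Bystander: stainless lid, 108 mm across, 36 mm high with its knob; on the table. Origin under its centre.
- strainer: Bystander: folded green strainer, 120 x 32 mm, 14 mm high, lying in the bay along its +y wall at about y = 143 mm of the bin. Origin under it, about its middle.
- coaster_a: Bystander: lower of two stacked ceramic coasters, 90 mm across, 8 mm thick. Origin under its centre.
- coaster_b: Bystander: upper coaster, same size, on the lower one.
- scraper: Bystander: hard scraper, 133 mm long, 60 mm wide, 12 mm high, flat on the table.
- jar: Bystander: jar, 64 mm across, 90 mm high, at the back of the table.
- tin: Bystander: flat tin, 72 mm across, 35 mm high, at the back of the table.
There are look-alikes about, which are no part of the job. Of the things that look like the scoop, take the one that is farthest to the robot's left at the start.

How it is judged:
By the outcome, as a careful person would: the job done as asked, in the order asked, and still so for the second after the job is handed in, with the robot touching nothing.
It also fails if it takes over 70 s, if anything falls off the work surface, if the arm or the gripper's body presses on something with over 40 N, if the wrist force passes 120 N, or if a joint passes its speed limit or range.

### The arm

A 6-joint arm with a two-finger parallel gripper is mounted at the origin on the work surface. World frame = base frame: x ahead of the robot, y to its left, z up, the work surface at z = 0. Lengths are in m, angles in rad, forces in N, time in s.
With the tool pointing down it reaches from about 0.375 to 0.975 m from the base axis. Payload 3.8 kg.
Tool frame: the origin (TCP) lies midway between the tips of the shut fingers; the grasp point (between the pads) lies 19 mm behind it; z points along the fingers, y is the line along which they close (so a half turn about z gives the same grasp; the last joint's range is limited). The gripper opens to 88 mm and grips with 3 to 60 N. Pads are 18 mm wide; open, the fingers measure 123 mm over their backs; the gripper's body (75 mm by 187 mm) begins 45 mm behind the grasp point.
Start: joints at [-1.304, 0.264, 1.604, -0, 1.274, -0.037], TCP at [0.202, -0.644, 0.207] pointing down, gripper open.
Joint ranges: [-2.63, 2.63], [-0.94, 2.18], [0.31, 2.57], [-1.31, 4.45], [0, 2.66], [-2.55, 2.55]. Speed limits (rad/s): [2.57, 2.57, 3.14, 3.14, 3.14, 3.14].

### API

Orientations are given as a rotation vector (axis times angle).
In Python, from cell import manip, inverse_kinematics, cams, order gives the robot as it stands. Calls block until the motion is done:
- manip.move_pose(position, orientation): joint-space move of the TCP to a pose.
- manip.move_linear(position, rate=0.15, rot=None): straight line of the TCP; rot=None keeps the orientation; rate is the mean speed in m/s.
- manip.set_joints(angles): joint-space move.
- manip.set_gripper(opening, force=None): finger opening in m; force is the grip in N (None keeps the last); returns when the fingers have stopped.
- manip.dwell(seconds).
- inverse_kinematics(position, orientation): joint angles nearest the present ones, or None.
- manip.state(): the state.
- cams.capture(name): name is "side" or "top"; returns a dict with "image" (420x560x3 uint8, blue, green, red), "z_map" (420x560 float32, m along the optical axis (not along the pixel's ray), 0 where there is no reading), "intrinsics" (3x3 intrinsics, pixels), "k1" (the pictures are not rectified: a ray, as slopes to the right and down, at radius r is drawn at 1 + k1 r^2 times it, then the intrinsics apply), "position" and "orientation" of the camera in the world. Camera axes: x right, y down, z forward; pixel columns grow to the right and rows downward; lengths in m; the calibration is good to about 2 mm. A picture is of the moment at which its call begins.
A pose or a line that the arm cannot do raises manip.IKError and nothing moves.
- order.close_job(): hands the job in; it is judged then, once.
The state is a dict: "clock": time; "joint_pos": joint angles; "joint_velocities": joint speeds; "tau": joint torques, N m; "tool_pos": TCP position; "tcp_rot": TCP orientation; "contact_force": force on the tool from outside, world axes, zero at the start; "moment": the same for the moment, N m; "gripper_width": finger opening in m; "grasp_force": force on a finger pad.
Only numpy, scipy, OpenCV 4.12 (cv2) and the standard library are available. Lean on these libraries where they do the work, as an engineer would, in place of code of your own. Each camera call takes 0.05 s, during which the arm holds its last target. There are 200 camera calls.

## Working session

There is one attempt and no reset: what is moved stays moved. The work goes in short steps, each a Python script; the robot and the scene stay as the last script left them, time stands still between calls to the robot, and variables do not carry over. Pictures are saved under pics/ and viewed, at most 10 in all, crops included, and the job is handed in when it is done.

```bash
mkdir -p pics; ls
cat > h.py <<'E'
import numpy as np, cv2
from scipy.spatial.transform import Rotation as R
from cell import manip, inverse_kinematics, cams, order
def grab(n):
    c=cams.capture(n); np.savez('%s.npz'%n,**{k:np.asarray(v) for k,v in c.items()}); return c
def load(n): return dict(np.load('%s.npz'%n))
def Rc(c):
    o=np.asarray(c['orientation']); return o if o.shape==(3,3) else R.from_rotvec(o).as_matrix()
def world(c,uv,z=None):
    """pixel->world; by depth map, or on plane z"""
    K=c['intrinsics'];uv=np.atleast_2d(np.array(uv,float))
    s=cv2.undistortPoints(uv[:,None],K,np.array([float(c['k1']),0,0,0,0]))[:,0]
    d=np.c_[s,np.ones(len(s))]@Rc(c).T; p=np.asarray(c['position'])
    if z is None:
        t=c['z_map'][uv[:,1].round().astype(int),uv[:,0].round().astype(int)]
    else: t=(z-p[2])/d[:,2]
    return p+d*np.asarray(t)[:,None]
def proj(c,P):
    P=np.atleast_2d(np.array(P,float)); M=Rc(c).T
    return cv2.projectPoints(P,cv2.Rodrigues(M)[0],-M@np.asarray(c['position']),c['intrinsics'],np.array([float(c['k1']),0,0,0]))[0][:,0]
E
python3 - <<'E'
from h import *
for n in ('top','side'):
    c=grab(n); print(n,c['position'],c['orientation'],c['k1'],c['intrinsics'])
    cv2.imwrite(f'pics/{n}0.png',cv2.resize(c['image'],(800,600),interpolation=cv2.INTER_CUBIC))
print(manip.state())
E
```

```text
pics
top [ 0.29585267 -0.00493981  1.09078338] [-2.11202014  2.11249126 -0.19163857] -0.11836229320188708 [[426.61774182   0.         286.15504394]
 [  0.         426.61774182 209.95056307]
 [  0.           0.           1.        ]]
side [0.06356267 0.54032376 0.84242359] [-0.93903729  2.53420094 -1.0060353 ] -0.0936750945416858 [[402.70547143   0.         282.30487368]
 [  0.         402.70547143 214.09393459]
 [  0.           0.           1.        ]]
{'clock': 0.1, 'joint_pos': array([-1.30390474e+00,  2.64700261e-01,  1.60522129e+00,  1.94915513e-05,
        1.27370755e+00, -3.68824926e-02]), 'joint_velocities': array([ 2.21585337e-04, -8.40909521e-04, -2.36370847e-03,  3.09862336e-04,
       -3.29499966e-04,  4.73210016e-05]), 'tau': array([-6.90110437e-05, -5.03621864e+01, -3.58073652e+01,  7.30819185e-02,
        2.33565905e-02, -6.27332452e-05]), 'tool_pos': array([ 0.2017392 , -0.64341167,  0.20600617]), 'tcp_rot': array([-3.10342403e+00, -4.75019347e-01,  3.37779756e-04]), 'contact_force': array([-0.08937538, -0.33221016, -0.36076053]), 'moment': array([ 0.04054893, -0.02600417, -0.05593164]), 'grasp_force': 0.0, 'gripper_width': 0.08793252805511682}
```

View pics/top0.png

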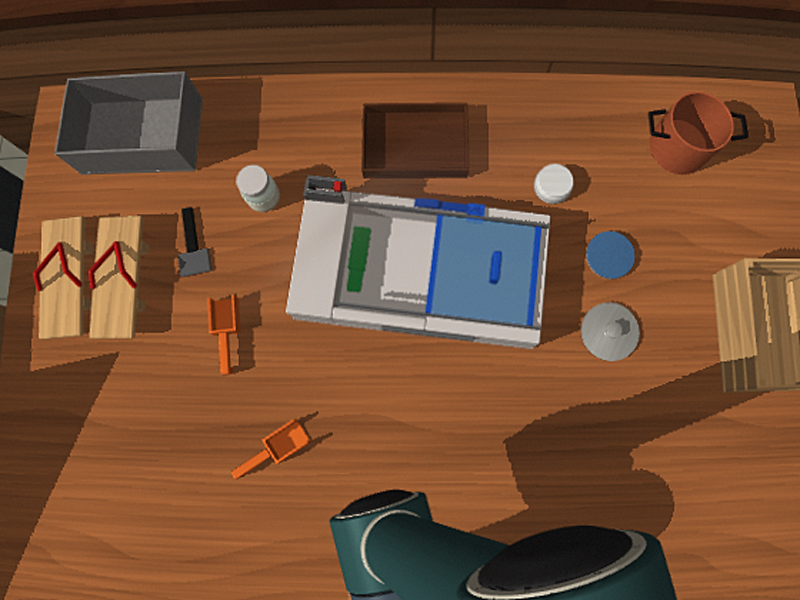

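View pics/side0.png

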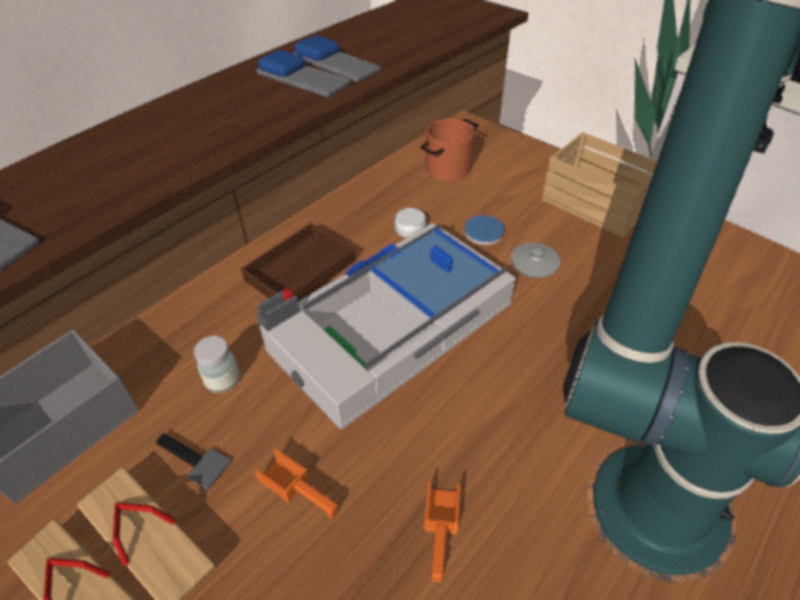

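The top view shows two scoop look-alikes, at (224,330) and (272,447) in the 800x600 picture. Robot left is image left, so the one at (224,330) should be the target. The bin spans (287–550, 178–347), with its latch at (337,185) and the guard tab at (496,267). I'll confirm with world coordinates and a crop.

Run:
```python
from h import *
c=load('top'); im=c['image']
s=0.7
a=cv2.resize(im[195:345,130:230],(400,600),interpolation=cv2.INTER_CUBIC)  # x4
b=cv2.resize(im[115:255,190:395],None,fx=3.9,fy=3.9,interpolation=cv2.INTER_CUBIC)
cv2.imwrite('pics/scoops.png',a); cv2.imwrite('pics/bin.png',b)
hsv=cv2.cvtColor(im,cv2.COLOR_BGR2HSV)
m=((hsv[...,0]>5)&(hsv[...,0]<16)&(hsv[...,1]>215)&(hsv[...,2]>140)).astype(np.uint8)
n,l,st,ce=cv2.connectedComponentsWithStats(m)
for i in range(1,n):
    if st[i,4]>80 and ce[i,1]<340:
        v,u=np.nonzero(l==i); P=world(c,np.c_[u,v]); print(st[i],ce[i],P.mean(0),P.min(0),P.max(0))
```

```text
(no output)
```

View pics/scoops.png

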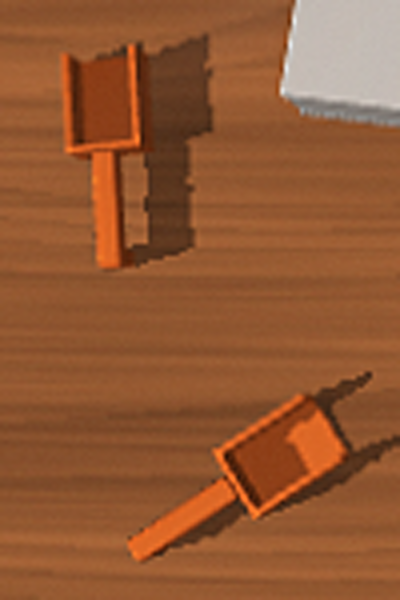

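View pics/bin.png

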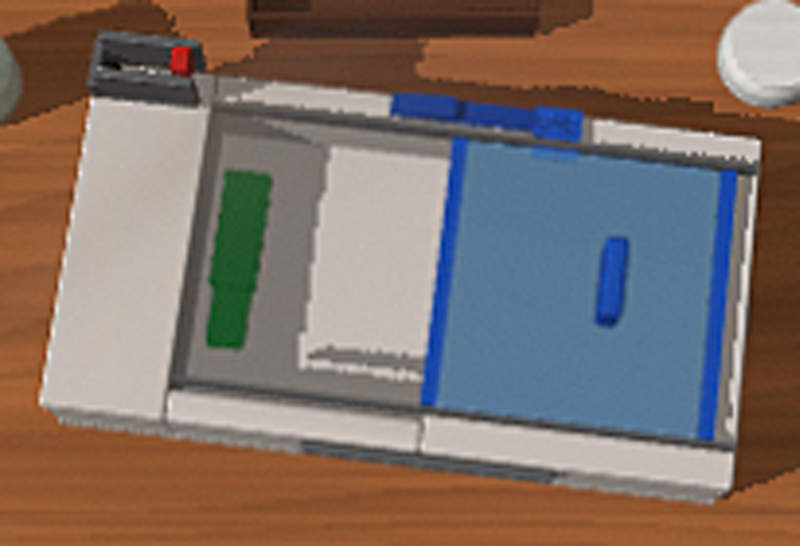

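The crop confirms the target as the upper-left scoop: mouth tips (66,53) and (140,45), bowl back (66,153) and (140,151), handle end (98,267) and (123,264). It lies flat and right way up. In the bin crop, the rim corners are (40,403), (733,488) and (762,140), the bay corners are (210,105) and (170,386), and the strainer is at (240,260). Next I'll fit both poses.

```bash
cat >> h.py <<'E'
def fit(src,dst):
    a,b=src.mean(0),dst.mean(0); A=src-a;B=dst-b
    th=np.arctan2((A[:,0]*B[:,1]-A[:,1]*B[:,0]).sum(),(A*B).sum())
    M=np.array([[np.cos(th),-np.sin(th)],[np.sin(th),np.cos(th)]]); t=b-M@a
    return t,th,np.linalg.norm(A@M.T+t-b-B*1+0-(0),axis=1) if 0 else np.linalg.norm(src@M.T+t-dst,axis=1)
E
python3 - <<'E'
from h import *
c=load('top')
S=np.array([[66,53],[138,45],[66,153],[141,151],[98,267],[123,264]])/4+[130,195]
src=np.array([[.06,.024],[.06,-.024],[-.005,.024],[-.005,-.024],[-.08,.008],[-.08,-.008]])
print('scoop',fit(src,world(c,S,.032)[:,:2]))
B=np.array([[40,403],[733,488],[762,140],[210,105],[170,386]])/3.9+[190,115]
src=np.array([[-.115,.245],[-.115,-.19],[.115,-.19],[.095,.165],[-.095,.165]])
t,th,r=fit(src,world(c,B,.075)[:,:2]);print('bin',t,th,r*1e3)
# depth checks
q=lambda u,v:world(c,np.array([[u,v]])/3.9+[190,115])[0]
for n,p in dict(rim=(110,250),tab=(613,245),guard=(520,300),floor=(380,250),str=(240,260)).items(): print(n,q(*p))
for n,p in dict(A=(100,210),B=(188,510)).items(): print(n,world(c,np.array([p])/4+[130,195])[0])
# overlooked other scoop
print('other',world(c,np.array([[240,480]])/4+[130,195],.03))
Q=np.array([[628,238],[607,238],[616,325],[597,323]])/3.9+[190,115]
T=world(c,Q,.118)[:,:2]; M=R.from_euler('z',th).as_matrix()[:2,:2]
print('tab in bin',(T.mean(0)-t)@M, 'front edge', (world(c,np.array([[445,270]])/3.9+[190,115],.083)[0,:2]-t)@M)
print('strainer',(world(c,np.array([[223,170],[272,173],[208,345],[240,349]])/3.9+[190,115],.024)[:,:2]-t)@M)
E
```

```text
scoop (array([0.4527345 , 0.34163749]), np.float64(0.09449297509975428), array([0.00057657, 0.00086476, 0.00146138, 0.00316724, 0.00095567,
       0.00146176]))
bin [ 0.559074   -0.03669352] -0.12489682504391918 [1.7042193  1.37486949 2.05791992 2.58816361 2.05276766]
rim [0.5752246  0.17851455 0.07440901]
tab [ 0.56573982 -0.13489413  0.11709902]
guard [ 0.53941938 -0.08031032  0.08439714]
floor [0.59148148 0.00759805 0.01251144]
str [0.58157863 0.10035619 0.0247413 ]
A [0.40899795 0.34177927 0.03319428]
B [0.22439203 0.27835443 0.03030041]
other [[0.24308561 0.24653138 0.03      ]]
tab in bin [-0.00372394 -0.09809291] front edge [-0.00030994  0.0028206 ]
strainer [[ 0.06603695  0.15922807]
 [ 0.06786929  0.12614563]
 [-0.05428216  0.15161971]
 [-0.05435916  0.13029573]]
```

```bash
cat >> h.py <<'E'
BT,BTH=np.array([.5591,-.0367]),-.1249
ST,STH=np.array([.4527,.3416]),.0945
def b2w(x,y,z):
    c,s=np.cos(BTH),np.sin(BTH); return np.array([BT[0]+c*x-s*y,BT[1]+s*x+c*y,z])
def down(yaw): return (R.from_euler('z',yaw)*R.from_euler('x',np.pi)).as_rotvec()
def show(*k):
    s=manip.state(); print('t%.1f w%.4f g%.1f'%(s['clock'],s['gripper_width'],s['grasp_force']),s['tool_pos'].round(4),s['contact_force'].round(2),s['joint_pos'].round(2)); return s
E
python3 - <<'E'
from h import *
c,s=np.cos(STH),np.sin(STH); g=ST+np.array([c,s])*-.025
manip.set_gripper(.06,20)
manip.move_pose([*g,.12],down(STH)); show()
manip.move_linear([*g,.014],rate=.1); show()
manip.set_gripper(0,20); show()
manip.move_linear([*g,.20],rate=.15); show()
c=grab('side'); p=proj(c,[*g,.2])[0].astype(int); print(p)
x,y=max(p[0]-70,0),max(p[1]-60,0)
cv2.imwrite('pics/held.png',cv2.resize(c['image'][y:y+120,x:x+150],None,fx=5,fy=5,interpolation=cv2.INTER_CUBIC))
E
```

```text
t4.2 w0.0596 g0.0 [0.4283 0.3388 0.1201] [-0.42  0.71  0.04] [ 0.62  0.09  1.97 -0.    1.08  2.1 ]
t5.4 w0.0597 g0.0 [0.4285 0.3397 0.0148] [ 0.17  0.06 -0.04] [ 0.62  0.22  2.05 -0.    0.87  2.1 ]
t6.4 w0.0002 g0.0 [0.4278 0.3392 0.014 ] [-0.19  0.65  0.22] [0.62 0.22 2.05 0.   0.87 2.1 ]
t7.8 w0.0001 g0.0 [0.4271 0.3387 0.1987] [ 0.37 -0.61 -0.45] [ 0.62  0.03  1.89 -0.    1.23  2.1 ]
[203 299]
```

View pics/held.png

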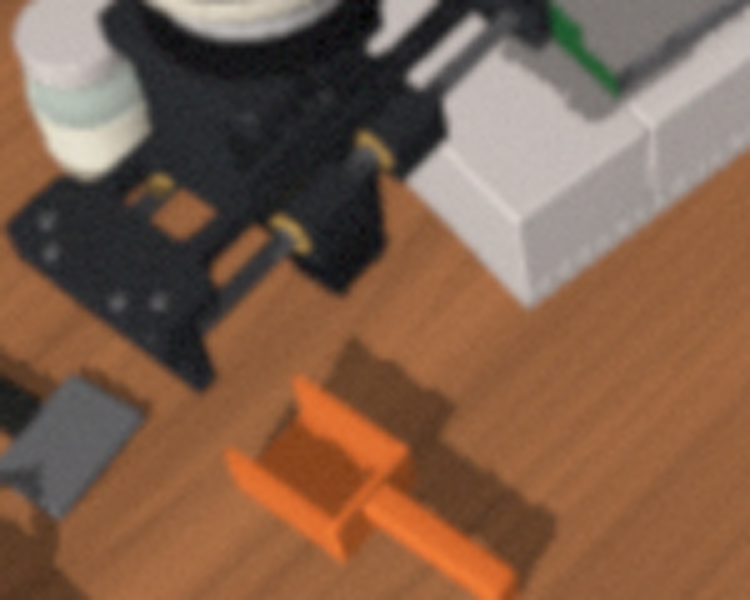

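The fingers closed on nothing and the scoop hasn't moved. Its handle is still at (440,540) in the crop. I'll cross-check the two cameras and the tool.

Run:
```python
from h import *
s=load('side'); t=load('top'); st=manip.state()
print('tcp rot yaw', R.from_rotvec(st['tcp_rot']).as_matrix().round(3))
H=np.array([133,239]); h=np.array([[365,497],[480,570],[440,532]])/5+H
print('side handle on z=.032',world(s,h,.032),'depth',world(s,h))
print('proj of expected handle in side crop',(proj(s,[[.428,.339,.032],[.4527,.3416,.032]])-H)*5)
print('tip proj',(proj(s,st['tool_pos'])-H)*5)
for n,c in(('top',t),('side',s)): 
  # known scene: bin corners
  pass
print('bin corner side -x+y top:',(proj(s,b2w(-.115,.245,.075))-H)*5)
```

```text
tcp rot yaw [[ 0.996  0.094 -0.002]
 [ 0.094 -0.996 -0.001]
 [-0.002  0.001 -1.   ]]
side handle on z=.032 [[0.44636156 0.34903639 0.032     ]
 [0.38496602 0.33956919 0.032     ]
 [0.41013542 0.33878194 0.032     ]] depth [[0.44669143 0.34887156 0.03130164]
 [0.38521868 0.33941137 0.03136292]
 [0.41123384 0.33814317 0.02943145]]
proj of expected handle in side crop [[410.95375297 506.82376514]
 [367.78631285 476.30015093]]
tip proj [[356.00077093 304.6431535 ]]
bin corner side -x+y top: [[517.89413157 217.11014981]]
```

Run:
```python
from h import *
s=load('side')['image']; a=cv2.resize(cv2.imread('pics/side0.png'),(560,420),interpolation=cv2.INTER_AREA)
def cen(i):
    hsv=cv2.cvtColor(i,cv2.COLOR_BGR2HSV)[305:375,170:245]; m=(hsv[...,1]>200)&(hsv[...,2]>150)&(hsv[...,0]<14)
    v,u=np.nonzero(m); return m.sum(),u.mean()+170,v.mean()+305
print(cen(a),cen(s))
c,sn=np.cos(STH),np.sin(STH); g=ST+np.array([c,sn])*-.025
manip.set_gripper(.06); manip.move_linear([*g,.014],rate=.15); show()
A=grab('side'); T=grab('top')
p=proj(A,[*g,.014])[0].astype(int); print(p)
i1=cv2.resize(A['image'][p[1]-50:p[1]+50,p[0]-50:p[0]+50],(400,400),interpolation=cv2.INTER_CUBIC)
q=proj(T,[*g,.014])[0].astype(int); print(q)
i2=cv2.resize(T['image'][q[1]-50:q[1]+50,q[0]-50:q[0]+50],(400,400),interpolation=cv2.INTER_CUBIC)
cv2.imwrite('pics/low.png',np.hstack([i1,i2]))
```

```text
(np.int64(368), np.float64(207.33152173913044), np.float64(338.67391304347825)) (np.int64(237), np.float64(208.45147679324896), np.float64(338.9029535864979))
t10.2 w0.0601 g0.0 [0.4286 0.3398 0.015 ] [0.52 0.16 0.2 ] [ 0.62  0.22  2.05 -0.    0.87  2.1 ]
[216 344]
[158 241]
```

View pics/low.png

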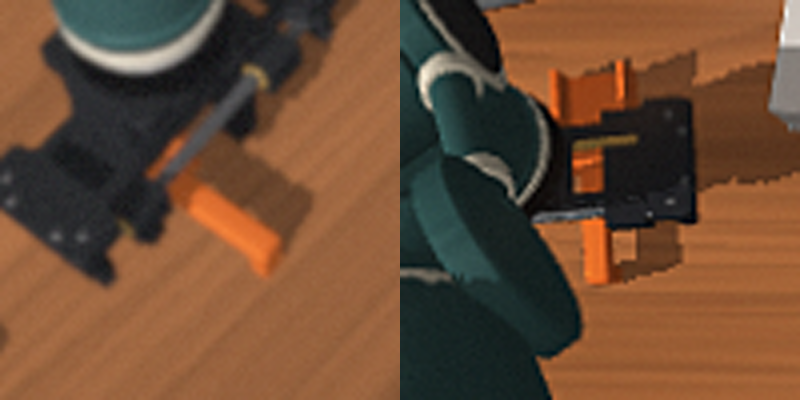

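In the side half, the handle stands clear of the fingers at (235,230), and the gripper looks higher and farther ahead than reported. I'll measure the fingertips from the depth map.

Run:
```python
from h import *
def meas(n,tag):
    c=grab(n); st=manip.state(); tp=st['tool_pos']
    v,u=np.mgrid[0:420,0:560]; uv=np.c_[u.ravel(),v.ravel()]; ok=c['z_map'].ravel()>0
    P=world(c,uv[ok]); L=(P-tp)@R.from_rotvec(st['tcp_rot']).as_matrix()
    m=(abs(L[:,0])<.06)&(abs(L[:,1])<.12)&(L[:,2]>-.15)&(P[:,2]>.05)&(L[:,2]<.05)
    L=L[m]; print(tag,n,m.sum(),'tool z max',np.sort(L[:,2])[-10:].round(4))
    o=np.argsort(L[:,2])[-60:]; print(' tip pts median',np.median(L[o],0).round(4),'x',np.percentile(L[o,0],[2,98]).round(4),'y',np.percentile(L[o,1],[2,98]).round(4))
    b=L[L[:,2]<-.06]; print(' body x',np.percentile(b[:,0],[1,99]).round(4),'y',np.percentile(b[:,1],[1,99]).round(4),'z near',b[:,2].max())
c,sn=np.cos(STH),np.sin(STH); g=ST+np.array([c,sn])*-.025
manip.move_linear([*g,.20],rate=.2); 
meas('side','open60'); meas('top','open60')
print(manip.state()['tool_pos'])
```

```text
open60 side 3830 tool z max [-0.033  -0.0324 -0.0324 -0.0323 -0.0318 -0.0315 -0.0312 -0.0307 -0.0298
 -0.0294]
 tip pts median [-0.0084  0.029  -0.0361] x [-0.0113  0.0073] y [-0.0453  0.0418]
 body x [-0.035   0.0311] y [-0.0942  0.0893] z near -0.06034448795437602
open60 top 1715 tool z max [-0.0988 -0.0987 -0.0986 -0.0979 -0.0975 -0.0972 -0.0964 -0.0961 -0.0961
 -0.0957]
 tip pts median [-0.0288  0.0611 -0.103 ] x [-0.0342  0.0302] y [-0.082   0.0861]
 body x [-0.034  0.032] y [-0.0912  0.0937] z near -0.09569376628719412
[0.42681247 0.33850889 0.19807931]
```

Run:
```python
from h import *
st=manip.state()
c=load('side'); v,u=np.mgrid[0:420,0:560]; uv=np.c_[u.ravel(),v.ravel()]; ok=c['z_map'].ravel()>0
P=world(c,uv[ok]); L=(P-st['tool_pos'])@R.from_rotvec(st['tcp_rot']).as_matrix()
m=(abs(L[:,0])<.045)&(abs(L[:,1])<.11)&(L[:,2]>-.2)&(P[:,2]>.09);L=L[m]
for z in np.arange(-.14,-.02,.01):
    b=L[(L[:,2]>=z)&(L[:,2]<z+.01)]
    if len(b)>3: print(z.round(3),len(b),'x',np.percentile(b[:,0],[2,98]).round(3),'y',np.percentile(b[:,1],[2,98]).round(3))
# gentle touch-down straddling the handle
c,sn=np.cos(STH),np.sin(STH); g=ST+np.array([c,sn])*-.025
manip.move_linear([*g,.025],rate=.15); manip.dwell(.2)
f0=np.mean([manip.state()['contact_force'][2] for _ in range(1)])
z=.025
while z>-.030:
    z-=.0015; manip.move_linear([*g,z],rate=.03); f=manip.state()['contact_force'][2]
    if f-f0>3: break
print('z cmd',z,'dF',f-f0); show()
```

```text
-0.14 1970 x [-0.034  0.031] y [-0.094  0.089]
-0.13 267 x [-0.035  0.018] y [-0.094  0.086]
-0.12 747 x [-0.035  0.02 ] y [-0.082  0.077]
-0.11 224 x [-0.035  0.016] y [-0.087  0.081]
-0.1 50 x [-0.035  0.024] y [-0.087  0.082]
-0.09 10 x [-0.003  0.006] y [0.036 0.037]
-0.08 50 x [-0.01   0.008] y [0.029 0.046]
-0.07 33 x [-0.011 -0.002] y [0.03  0.045]
-0.06 66 x [-0.011  0.005] y [-0.047  0.042]
-0.05 78 x [-0.011  0.009] y [-0.046  0.041]
-0.04 54 x [-0.011  0.007] y [-0.045  0.042]
z cmd -0.030500000000000013 dF 0.049916545018280356
t22.2 w0.0600 g0.0 [ 0.4277  0.3392 -0.0306] [ 0.38 -0.89 -0.25] [0.62 0.29 2.07 0.   0.79 2.1 ]
```

Depth shows the fingertips and the gripper body both 30 mm higher than the reported TCP, and the touch-down found nothing at z = −0.0306. So the tool offset is about 31 mm along the tool axis, with no sideways error. I'll correct for it and grasp.

```bash
cat >> h.py <<'E'
OFF=np.array([0,0,-.031])   # command = true tip + OFF
E
python3 - <<'E'
from h import *
c,sn=np.cos(STH),np.sin(STH); g=ST+np.array([c,sn])*-.025
P=np.array([*g,.014])+OFF
manip.move_linear(P,rate=.1); manip.set_gripper(0,20); s=show()
if s['gripper_width']>.01:
    manip.move_linear(P+[0,0,.16],rate=.2); show()
    Q=b2w(-.015,.090,.174)+OFF
    manip.move_linear(Q,rate=.3,rot=down(BTH)); show()
    A=grab('side'); p=proj(A,Q-OFF)[0].astype(int); print(p)
    i1=cv2.resize(A['image'][p[1]-60:p[1]+60,p[0]-60:p[0]+60],(600,600),interpolation=cv2.INTER_CUBIC)
    cv2.imwrite('pics/held2.png',i1)
    # underside height of scoop by depth
    v,u=np.mgrid[p[1]-60:p[1]+60,p[0]-60:p[0]+60]; uv=np.c_[u.ravel(),v.ravel()]
    h=cv2.cvtColor(A['image'],cv2.COLOR_BGR2HSV)[uv[:,1],uv[:,0]]
    m=(h[:,0]<16)&(h[:,1]>200)&(h[:,2]>120); W=world(A,uv[m])-(Q-OFF); M=R.from_euler('z',BTH).as_matrix(); W=W@M
    for x in np.arange(-.06,.1,.02):
        b=W[(W[:,0]>x)&(W[:,0]<x+.02)]; 
        if len(b)>3: print(x.round(2),len(b),np.percentile(b[:,2],[3,97]).round(4),np.percentile(b[:,1],[3,97]).round(4))
E
```

```text
t23.2 w0.0159 g20.0 [ 0.4278  0.3392 -0.0171] [-0.82 -0.79 -0.97] [ 0.62  0.27  2.06 -0.    0.81  2.1 ]
t24.2 w0.0159 g20.0 [0.4269 0.3385 0.1416] [ 0.76 -0.67 -1.69] [0.62 0.07 1.95 0.   1.12 2.1 ]
t25.4 w0.0158 g20.0 [0.5546 0.0553 0.1424] [-0.65  0.13  0.05] [0.05 0.09 1.93 0.   1.12 1.75]
[258 196]
-0.06 21 [-0.0034  0.0179] [0.0013 0.0098]
-0.04 9 [0.0143 0.0177] [-0.001   0.0066]
-0.02 14 [0.0117 0.0174] [-0.0065  0.0076]
0.0 13 [-0.005   0.0165] [0.0054 0.0266]
0.02 16 [-0.0063  0.0132] [0.0201 0.0273]
```

View pics/held2.png

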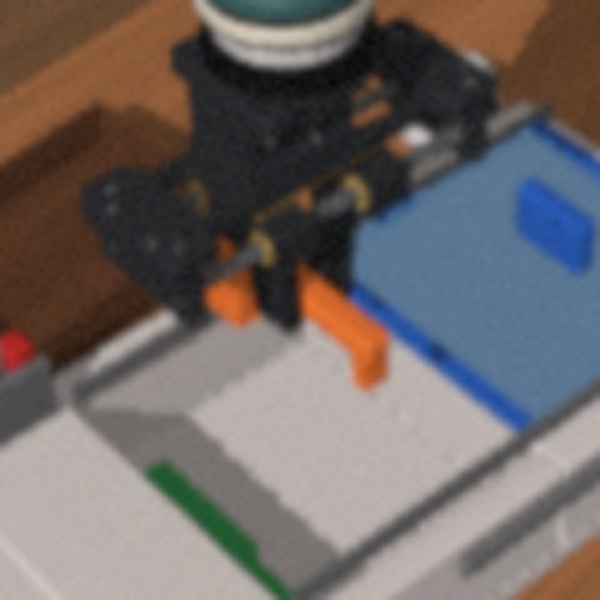

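The scoop is held level over the bay: handle at (345,335), clear of the strainer at (215,520) and the guard edge at (440,355). Now I'll set it down.

Run:
```python
from h import *
Q=lambda z:b2w(-.015,.090,z)+OFF
manip.move_linear(Q(.032),rate=.12); manip.dwell(.3); F=[manip.state()['contact_force'][2]]
f0=F[0]; z=.032
while z>.018:
    z-=.001; manip.move_linear(Q(z),rate=.02); f=manip.state()['contact_force'][2]; F.append(f)
    if f-f0>2.5: break
print(z,np.round(F,1)); show()
manip.set_gripper(.032); show()
manip.move_linear(Q(.15),rate=.2); show()
```

```text
0.022999999999999993 [-0.3 -0.5 -0.2 -0.5  0.  -0.1 -0.2  0.1 -1.3  5.5]
t29.3 w0.0159 g20.0 [ 0.5555  0.0545 -0.0072] [-1.95 -0.92  5.52] [ 0.05  0.27  2.03 -0.    0.84  1.75]
t29.8 w0.0319 g0.0 [ 0.5553  0.0545 -0.0082] [-0.78 -0.78 -0.2 ] [0.05 0.27 2.03 0.   0.84 1.75]
t30.5 w0.0321 g0.0 [0.5545 0.0544 0.1179] [ 0.15 -0.66 -0.51] [0.05 0.12 1.95 0.   1.08 1.75]
```

Contact came at 0.0235, so the offset is right and the scoop was set down gently. Next I'll push the guard shut by the tab, watching the force trace.

Run:
```python
from h import *
P=lambda y,z=.094:b2w(-.003,y,z)+OFF
by=np.array([-np.sin(BTH),np.cos(BTH)])
manip.set_gripper(0); manip.move_linear(b2w(-.003,-.150,.16)+OFF,rate=.3)
manip.move_linear(P(-.150),rate=.15); manip.dwell(.2)
T=grab('top')
f0=manip.state()['contact_force'][:2]@by
F=lambda:-(manip.state()['contact_force'][:2]@by-f0)
show()
manip.move_linear(P(-.124),rate=.06); print('near',F())
manip.move_linear(P(-.1225+.105),rate=.08); print('pushed',F()); show()
y=-.0175; log=[]; pk=0; low=0
while y<.075 and manip.state()['clock']<55:
    y+=.001; manip.move_linear(P(y),rate=.03); f=F(); log.append((round(y*1e3,1),round(f,1))); pk=max(pk,f)
    if f>14 or (pk>5 and f<1.6): break
print(log); show()
c=grab('top'); cv2.imwrite('pics/shut.png',cv2.resize(c['image'][115:255,190:395],None,fx=3.9,fy=3.9,interpolation=cv2.INTER_CUBIC))
```

```text
t32.9 w0.0007 g0.0 [ 0.5385 -0.1855  0.0644] [0.09 0.46 0.6 ] [-0.38  0.2   1.97  0.    0.97  1.32]
near 0.8279714054618581
pushed -0.058671692484915716
t35.0 w0.0003 g0.0 [ 0.5535 -0.0535  0.0629] [0.27 0.5  0.55] [-0.14  0.18  2.    0.    0.97  1.55]
[(-16.5, np.float64(1.5)), (-15.5, np.float64(2.2)), (-14.5, np.float64(2.1)), (-13.5, np.float64(2.1)), (-12.5, np.float64(0.8)), (-11.5, np.float64(2.4)), (-10.5, np.float64(1.5)), (-9.5, np.float64(2.4)), (-8.5, np.float64(2.5)), (-7.5, np.float64(1.6)), (-6.5, np.float64(2.1)), (-5.5, np.float64(1.7)), (-4.5, np.float64(1.6)), (-3.5, np.float64(1.8)), (-2.5, np.float64(1.2)), (-1.5, np.float64(1.2)), (-0.5, np.float64(1.2)), (0.5, np.float64(1.2)), (1.5, np.float64(3.0)), (2.5, np.float64(1.5)), (3.5, np.float64(2.4)), (4.5, np.float64(0.7)), (5.5, np.float64(1.7)), (6.5, np.float64(2.7)), (7.5, np.float64(1.3)), (8.5, np.float64(1.4)), (9.5, np.float64(1.4)), (10.5, np.float64(1.6)), (11.5, np.float64(2.0)), (12.5, np.float64(1.3)), (13.5, np.float64(1.9)), (14.5, np.float64(1.0)), (15.5, np.float64(1.9)), (16.5, np.float64(1.5)),
[... 300 characters left out ...]
 (29.5, np.float64(7.8)), (30.5, np.float64(7.7)), (31.5, np.float64(8.9)), (32.5, np.float64(8.3)), (33.5, np.float64(9.0)), (34.5, np.float64(8.2)), (35.5, np.float64(8.4)), (36.5, np.float64(6.9)), (37.5, np.float64(7.9)), (38.5, np.float64(6.1)), (39.5, np.float64(5.0)), (40.5, np.float64(6.5)), (41.5, np.float64(4.8)), (42.5, np.float64(5.2)), (43.5, np.float64(4.7)), (44.5, np.float64(5.3)), (45.5, np.float64(5.6)), (46.5, np.float64(5.3)), (47.5, np.float64(6.2)), (48.5, np.float64(5.1)), (49.5, np.float64(5.0)), (50.5, np.float64(4.9)), (51.5, np.float64(4.9)), (52.5, np.float64(0.8))]
t52.5 w0.0004 g0.0 [0.5627 0.0168 0.0631] [ 0.12 -0.3  -0.68] [-0.02  0.19  1.98  0.    0.97  1.68]
```

View pics/shut.png

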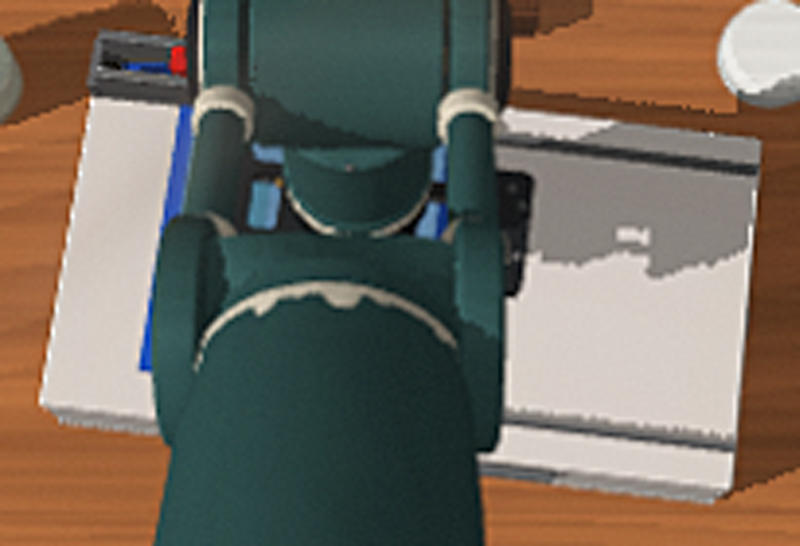

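The force trace shows the ramp (about 8.5 N), the level ride (about 5 N), then a drop to 0.8 N at y = 52.5 mm: the latch has clicked. In the picture the panel's blue front edge is at (165,240), over the bin's +y deck, and its blue catch is inside the keeper. I'll retreat and check.

Run:
```python
from h import *
P=lambda y,z:b2w(-.003,y,z)+OFF
manip.move_linear(P(.030,.094),rate=.1); manip.move_linear(P(.02,.22),rate=.2)
manip.move_linear(P(-.20,.25),rate=.3); show()
a=grab('top')['image'][115:255,190:395]; b=grab('side')['image'][150:300,170:370]
cv2.imwrite('pics/end.png',np.hstack([cv2.resize(a,(430,294),interpolation=cv2.INTER_CUBIC),cv2.resize(b,(370,294),interpolation=cv2.INTER_CUBIC)]))
```

```text
t54.6 w0.0002 g0.0 [ 0.5306 -0.2337  0.2177] [ 0.38 -0.03  0.09] [-0.46  0.08  1.8   0.    1.27  1.24]
```

View pics/end.png

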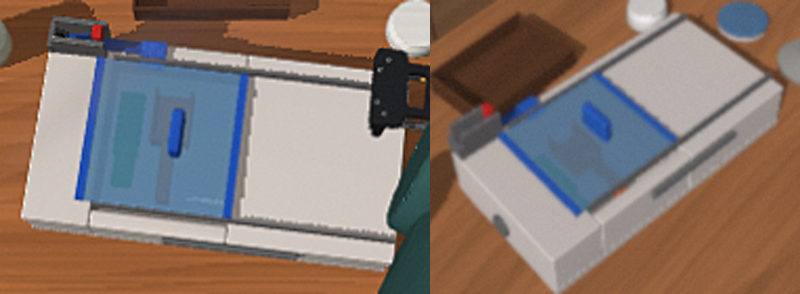

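The guard is shut, with its tab at (177,132) and the catch inside the keeper at (100,40). The scoop lies flat in the bay at (172,140), clear of the undisturbed strainer at (127,140). The robot is clear of everything, so I'm handing in.

```bash
python3 -c "
from cell import order
print(order.close_job())"
```

```text
the job is handed in; nothing more can be done
None
```

The orange scoop farthest to the robot's left was set down flat in the bay, and the guard was pushed shut until the latch clicked, without ramming the stop. The job was handed in at about 55 s; the judge's result isn't shown.

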